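Lever up the chamber's inspection flap with a blade and hold it at the pointer

TASK

Pick up the flat-bladed lifter, slide its blade into the slit under the front edge of the low dish chamber's flap, and swing the flap up until it lies in line with the pointer arm at the chamber's left side. Finish holding it still there: the gripper keeps the lifter, and the blade alone carries the flap, which would otherwise fall shut. The gripper must not touch the flap, the pointer must stay where it is set, and everything else on the bench must be left where it stands.

Things in the scene. Friction and masses are not known exactly. Their poses are not given: they have to be found in the camera images.
- lifter: Loose hand tool, 0.15 kg, lying flat on the bench: black handle 100 long x 18 wide x 24 mm high, with a flat steel blade 22 wide x 3 mm thick that stands 90 mm straight out of the handle's front end (190 mm overall). Origin: centre of the handle's underside; x along the tool towards the blade, z up. The blade's mid-plane is 12 mm above the origin (mid-height of the handle), so the blade hangs clear of the bench. The tool balances about 13 mm ahead of the origin.
- blade_tip (a point): Middle of the blade's end edge: 140 mm ahead of the lifter's origin and 12 mm above it; axes as the lifter's. The blade's upper face is 1.5 mm above this point.
- chamber: Low white dish chamber, fixed, 150 deep (x) x 140 wide (y) x 56 mm high, open on top under the flap, with a petri dish on its floor (top of the dish about 21 mm high). Origin: centre of its underside; its front, with the slit, looks along its own -x, its left side is +y. A thin steel arc with graduations (95 mm radius about the hinge, 4 to 9 mm outside the wall) stands at its left side.
- slit (a point): Middle of the slit's mouth in the chamber's front face; axes as the chamber's. The slit runs between the top of the front wall (46 mm high, 6 mm thick) and the flap's underside (56 mm high): 10 mm high, 104 mm wide. Behind the 6 mm wall the inside is free for 130 mm (the dish lies well below).
- flap_hinge (a point): Middle of the flap's hinge axis, at the chamber's rear, 56 mm above its underside, 150 mm behind the slit; turns with the chamber only. The hinge axis runs along the chamber's y.
- flap (a joint): Angle of the flap in rad: 0 shut and level, growing as its front edge rises; stop at 1.3. Flap: aluminium frame with a clear pane, 150 from hinge to front edge x 136 wide x 8 mm thick, 0.14 to 0.28 kg; its underside plane passes through the hinge axis. It falls shut when not held (0.7 to 1.4 N upward at the front edge carries it).
- flap_edge (a point): Middle of the flap's lower front edge, 150 mm from the hinge axis; x, y, z as the flap's own: -x points from the hinge to this edge, z is the normal of its upper face. Moves with the flap.
- pointer (a joint): Angle of the pointer arm in rad about the same hinge axis, counted like the flap's: the flap is in line with the pointer when both angles are equal. Between 0.45 and 0.85 at the start. The pointer stays where it is by friction and is not to be moved.
- pointer_end (a point): Outer end of the pointer, a dark steel arm 6 x 6 mm and 150 mm long with a black knob of 16 mm diameter at this end, 84 mm to the left (+y) of the chamber's middle; 150 mm from the hinge axis, axes as the flap's.
- timer: Bystander: white bench timer, 24x70x66 mm, standing at the far left. Origin: centre of its underside.
- amber_bottle: Bystander: brown glass bottle, 72 mm across, 172 mm high, at the back. Origin: centre of its underside.
- marker: Bystander: black felt marker, 128 mm long, lying near the front edge. Origin: centre of its underside.
- forceps: Bystander: steel forceps, 130x15x7 mm, lying near the front edge. Origin: centre of its underside.
- tape_roll: Bystander: flat roll of tape, 77 mm across, 19 mm high, near the front edge. Origin: centre of its underside.

How it is judged (in metres and radians):
On the way, in this order (a step that is already met when the one before it is completed fails the run):
1. the lifter is held off the bench while the flap is still shut (contact force between the fingers and lifter above 1 N and height (world z) of lifter above 0.02 m and value of joint flap below 0.05 rad), for 0.2 s.
2. the blade carries the flap partly open (contact force between the fingers and lifter above 1 N and height (world z) of lifter above 0.02 m and value of joint flap above 0.15 rad and contact force between lifter and flap above 0.2 N), for 0.2 s.
At the end, for the whole second after the job is handed in: The flap stands within 0.07 rad (4 degrees) of the pointer and still (under 0.05 rad/s); the gripper holds the lifter clear of the bench (origin more than 20 mm up); the blade bears on the flap (over 0.2 N); the robot does not touch the flap (contact force between the fingers and lifter above 1 N and height (world z) of lifter above 0.02 m and angle between the x axis of flap_edge and the x axis of pointer_end, either way round below 0.07 rad and velocity of joint flap between -0.05 and 0.05 rad/s and contact force between lifter and flap above 0.2 N and contact force between each of the arm, the fingers and flap below 0.5 N); the arm keeps its last pose, push and grip.
It fails at once if the gripper or arm touches the flap (contact force between any of the fingers, the arm and flap above 1 N).
It fails at once if the pointer is moved off its setting (its end by more than 8 mm) (distance of pointer_end from where it was at the start of the episode above 0.008 m).
It fails at once if a bystander is moved by more than 30 mm (distance of any of timer, amber_bottle, marker, forceps, tape_roll from where it was at the start of the episode above 0.03 m).
It also fails if it takes over 40 s, if anything falls off the work surface, if the arm or the gripper's body presses on something with over 40 N, if the wrist force passes 120 N, or if a joint passes its speed limit or range.

ROBOT

A 6-joint arm with a two-finger parallel gripper is mounted at the origin on a cart in front of the work surface, level with it; the furniture and walls round the work are solid. World frame = base frame: x ahead of the robot, y to its left, z up, the work surface at z = 0. Lengths are in mm, angles in rad, forces in N, time in s.
With the tool pointing down it reaches from about 200 to 875 mm from the base axis. Payload 3.4 kg.
Tool frame: the origin (TCP) lies between the finger pads; the fingertips stand 8 mm ahead of it and the grasp point (between the pads) lies 11 mm behind it; z points along the fingers, y is the line along which they close (so a half turn about z gives the same grasp; the last joint's range is limited). The gripper opens to 94 mm and grips with 3 to 60 N. Pads are 16 mm wide; open, the fingers measure 119 mm over their backs; the gripper's body (75 mm by 177 mm) begins 78 mm behind the grasp point.
Start: joints at [-1.228, 0.276, 1.505, -0, 1.361, -0.121], TCP at [257.231, -514.292, 213.493] pointing down, gripper open.
Joint ranges: [-2.89, 2.89], [-0.75, 2.08], [0.22, 2.7], [-1.18, 4.32], [0.11, 2.71], [-2.7, 2.7]. Speed limits (rad/s): [2.57, 2.57, 3.14, 3.14, 3.14, 3.14].

INTERFACE

Orientations are given as a unit quaternion [w, x, y, z].
In Python, from plant import sense, get_image, hand_in gives the robot as it stands.
- The arm moves only by the tool step_arm, never from a script. Its argument "increments" is a list of rows, each a list of 7 numbers: the turn, a rotation vector about the world's x, y, z in units of 5 degrees (1.0 is 5 degrees), then the shift along the world's x, y, z in units of 50 mm (1.0 is 50 mm), then the closure in counts, from 0 (fully open) to 255 (shut). In form: [[ax, ay, az, dx, dy, dz, grip], ...]. A call has exactly 5 rows; each row shifts and turns the commanded pose from where the row before left it; what a row does not reach is not made up. A row lasts 1/10 s, in which the tool goes at most 50 mm and 8.59 degrees, less where a joint would pass 70% of its speed; a pose out of reach is approached as far as the arm can. A call is refused whole if a number of a shift passes 1 or a number of a turn 1, either way. A call with a gripper value outside its range is refused whole. The fingers move at their own pace and stop on an object; "newtons" is the grip in N (left out, the last holds). Time passes only in rows, so rows that do not move let the fingers close, or fill a call up. It gives the time, the measured TCP pose, the force, the opening and the grip force at its end, in the units of the state.
- sense(): the state, without advancing time (a new reading comes with each control period).
- get_image(name): name is "scene" or "top" or "wrist"; returns a dict with "image" (400x640x3 uint8, red, green, blue), "z_map" (400x640 float32, mm along the optical axis (not along the pixel's ray), 0 where there is no reading), "fx", "fy", "cx", "cy" (pixels), "world_to_cam" (4x4, takes a point from world to camera coordinates). Camera axes: x right, y down, z forward; pixel columns grow to the right and rows downward; lengths in mm; the calibration is good to about 2 mm. A picture is of the moment at which its call begins.
- hand_in(): hands the job in; it is judged then, once.
The state is a dict: "time_s": time; "joint_positions": joint angles; "qvel": joint speeds; "joint_efforts": joint torques, N m; "eef_pos": TCP position; "tool_rot": TCP orientation; "force": force on the tool from outside, world axes, zero at the start; "torque": the same for the moment, N m; "opening": finger opening in mm; "grip_force": force on a finger pad.
Only numpy, scipy, OpenCV 4.12 (cv2) and the standard library are available. Lean on these libraries where they do the work, as an engineer would, in place of code of your own. Each camera call takes 0.05 s, during which the arm holds its last target. There are 200 camera calls.

## Working session

There is one attempt and no reset: what is moved stays moved. The work goes in short steps, Python scripts to look and compute and a tool call to move; the robot and the scene stay as the last step left them, time stands still between calls to the robot, and variables do not carry over. Pictures are saved under pics/ and viewed, at most 10 in all, crops included, and the job is handed in when it is done.

Besides the shell and the picture viewer there is one more tool, called after ">>>" as name(argument=value, ...), one argument or row to a line, values as JSON. step_arm: Moves the arm, as the interface text tells. Its arguments: {"type":"object","properties":{"increments":{"type":"array","items":{"type":"array","items":{"type":"number"}}},"newtons":{"type":"number"}},"required":["increments"]}

```bash
mkdir -p pics
cat > h.py <<'E'
import numpy as np, cv2
from plant import sense,get_image,hand_in
def grab(n,f=None):
    d=get_image(n)
    if f: cv2.imwrite('pics/'+f,d['image'][:,:,::-1])
    np.savez('/tmp/%s.npz'%n,**d)
    return d
def pts(d):
    z=d['z_map'];v,u=np.mgrid[:z.shape[0],:z.shape[1]]
    c=np.stack([(u-d['cx'])/d['fx']*z,(v-d['cy'])/d['fy']*z,z],-1)
    T=np.linalg.inv(d['world_to_cam']);p=c@T[:3,:3].T+T[:3,3]
    p[z==0]=np.nan
    return p
E
python3 - <<'E'
from h import *
for n in('scene','top'):
    d=grab(n,n+'0.png');print(n,np.linalg.inv(d['world_to_cam']).round(2).tolist(),d['fx'])
print(sense())
E
```

```text
scene [[0.59, -0.51, 0.62, -94.58], [-0.81, -0.36, 0.46, -687.91], [-0.01, -0.78, -0.63, 673.22], [0.0, 0.0, 0.0, 1.0]] 422.70484506253126
top [[-0.02, -1.0, 0.07, 472.74], [-1.0, 0.02, -0.01, -222.97], [0.01, -0.07, -1.0, 1154.62], [0.0, 0.0, 0.0, 1.0]] 372.5234425849322
{'time_s': 0.1, 'joint_positions': array([-1.22802366e+00,  2.76534117e-01,  1.50597781e+00,  3.75680330e-06,
        1.36073062e+00, -1.21013899e-01]), 'qvel': array([-0.00028093, -0.00185766, -0.00340442, -0.00069508, -0.0002799 ,
       -0.00098382]), 'joint_efforts': array([ 6.29326223e-04, -4.05457556e+01, -2.37780672e+01,  7.02987635e-02,
        2.99943541e-02, -3.87621617e-05]), 'eef_pos': array([ 257.0407998 , -513.79509772,  212.70134894]), 'tool_rot': array([-8.20086749e-04,  9.73232783e-01,  2.29820079e-01, -8.94570620e-05]), 'force': array([-0.46316795, -0.41014274, -0.74086828]), 'torque': array([-0.00899771,  0.02470928,  0.03993673]), 'grip_force': 0.0, 'opening': 93.71822182309806}
```

View pics/scene0.png

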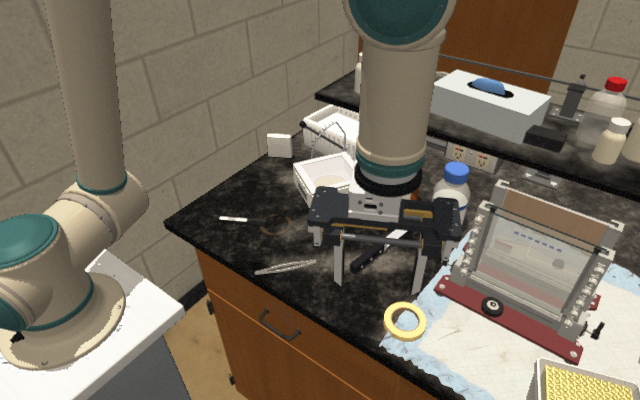

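View pics/top0.png

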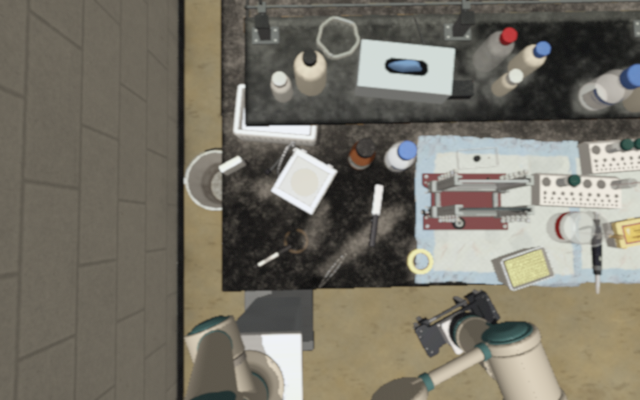

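The pictures show the chamber at about (303,182) in the top view with its arc and pointer at upper left. The lifter's blade is at (377,198) and its handle at (374,230). Next I enlarge both areas.

Run:
```python
from h import *
a=np.load('/tmp/top.npz');b=np.load('/tmp/scene.npz')
A=cv2.resize(a['image'][130:270,240:400],None,fx=3.6,fy=3.6,interpolation=2)
B=cv2.resize(b['image'][110:230,260:400],None,fx=3.6,fy=3.6,interpolation=2)
cv2.imwrite('pics/c1.png',A[:,:,::-1]);cv2.imwrite('pics/c2.png',B[:,:,::-1])
P=pts(a)
for uv in [(303,152),(334,175),(314,211),(275,190),(303,182),(378,186),(376,210),(374,225),(373,244),(290,150),(283,160)]:print(uv,P[uv[1],uv[0]].round(1))
m=(P[...,2]>48)&(P[...,2]<75)&(P[...,0]>480)&(P[...,0]<720)&(P[...,1]>-260)&(P[...,1]<-30)
n,l,s,_=cv2.connectedComponentsWithStats(m.astype('uint8'))
for i in range(1,n):
  if s[i,4]>100:
    q=P[l==i];r=cv2.minAreaRect(q[:,:2].astype('float32'));print(s[i],r,np.median(q[:,2]))
m=(P[...,2]>8)&(P[...,2]<40)&(P[...,0]>350)&(P[...,0]<640)&(P[...,1]>-430)&(P[...,1]<-330)
n,l,s,_=cv2.connectedComponentsWithStats(m.astype('uint8'))
for i in range(1,n):
  if s[i,4]>30:
    q=P[l==i];r=cv2.minAreaRect(q[:,:2].astype('float32'));print(s[i],r,np.median(q[:,2]))
```

```text
(303, 152) [ 691.6 -179.2   60.8]
(334, 175) [ 627.  -271.4   14.1]
(314, 211) [ 5.18e+02 -2.07e+02 -5.00e-01]
(275, 190) [579.7 -95.1  66.4]
(303, 182) [ 602.3 -177.3   58.5]
(378, 186) [ 589.6 -406.1   14. ]
(376, 210) [ 516.  -398.1    8.7]
(374, 225) [ 470.1 -387.9   25.4]
(373, 244) [ 412.8 -383.6   20.9]
(290, 150) [ 710.5 -136.4    2.6]
(283, 160) [ 6.800e+02 -1.137e+02 -5.000e-01]
[ 271  148   60   66 2334] ((609.4605712890625, -178.77391052246094), (140.2705078125, 154.73025512695312), 58.54703140258789) 61.70923707376778
[368 185  14  62 422] ((500.003173828125, -393.0474853515625), (22.299558639526367, 189.26194763183594), 80.81184387207031) 16.428861386334802
```

View pics/c1.png

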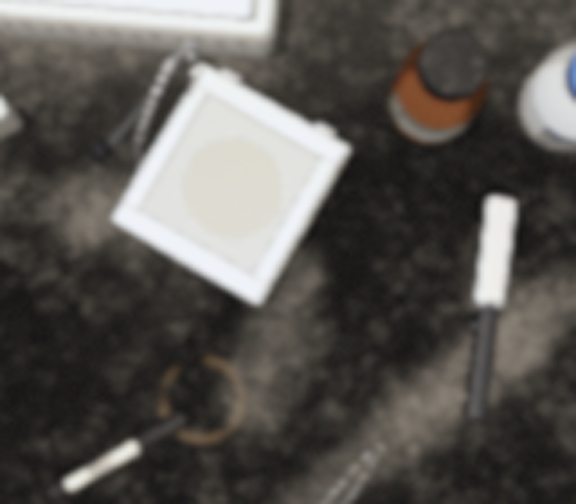

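View pics/c2.png

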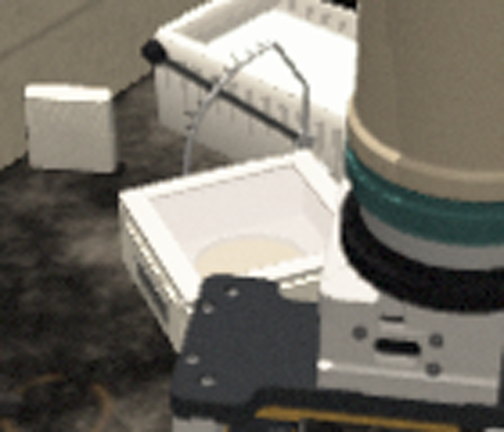

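The scene crop shows the pointer's knob at full-image pixel (302.5,124) and its hinge end near (345,149). The measured chamber top (140x155 mm) and lifter (189x22 mm) match the given sizes. Next comes the pointer angle, by rays onto the plane y=+84.

```bash
cat >> h.py <<'E'
yaw=np.radians(-31.45);X=np.array([np.cos(yaw),np.sin(yaw),0]);Y=np.array([-X[1],X[0],0]);C=np.array([609.5,-178.8,0])-X*1.5
def ray(d,u,v):
    T=np.linalg.inv(d['world_to_cam']);r=T[:3,:3]@[(u-d['cx'])/d['fx'],(v-d['cy'])/d['fy'],1]
    return T[:3,3],r
def onplane(d,u,v,n,k):
    o,r=ray(d,u,v);return o+r*(k-n@o)/(n@r)
def ch(p): q=p-C;return np.array([q@X,q@Y,q[2]])
E
python3 - <<'E'
from h import *
b=np.load('/tmp/scene.npz')
for uv in [(302.5,123.9),(320,133.5),(338,144.8),(344,148.5)]:
    q=ch(onplane(b,*uv,Y,C@Y+84));print(uv,q.round(1),np.arctan2(q[2]-56,75-q[0]),np.hypot(q[2]-56,75-q[0]))
P=pts(b);im=b['image'].astype(int)
for v in range(118,130):
  print([ (u,ch(P[v,u]).round(0).tolist()) for u in range(299,307,3)])
E
```

```text
(302.5, 123.9) [-34.7  84.  158.4] 0.7508716845733475 150.0206297541282
(320, 133.5) [ 11.4  84.  120.4] 0.7912633938950548 90.52633367140615
(338, 144.8) [62.3 84.  74. ] 0.9556028376419033 22.00632841971708
(344, 148.5) [80.2 84.  57.9] 2.7970186014592007 5.527611192055895
[(299, [251.0, 980.0, -326.0]), (302, [273.0, 999.0, -340.0]), (305, [27.0, 241.0, 84.0])]
[(299, [253.0, 988.0, -336.0]), (302, [271.0, 992.0, -342.0]), (305, [24.0, 234.0, 85.0])]
[(299, [252.0, 984.0, -339.0]), (302, [18.0, 244.0, 78.0]), (305, [22.0, 229.0, 85.0])]
[(299, [248.0, 974.0, -339.0]), (302, [-35.0, 86.0, 166.0]), (305, [23.0, 230.0, 81.0])]
[(299, [251.0, 982.0, -349.0]), (302, [-35.0, 85.0, 163.0]), (305, [21.0, 227.0, 80.0])]
[(299, [-42.0, 89.0, 160.0]), (302, [-37.0, 79.0, 164.0]), (305, [-29.0, 80.0, 162.0])]
[(299, [-44.0, 84.0, 160.0]), (302, [-39.0, 76.0, 163.0]), (305, [-30.0, 78.0, 160.0])]
[(299, [-42.0, 90.0, 154.0]), (302, [-38.0, 77.0, 159.0]), (305, [-29.0, 82.0, 155.0])]
[(299, [249.0, 980.0, -370.0]), (302, [-38.0, 79.0, 156.0]), (305, [-31.0, 77.0, 155.0])]
[(299, [248.0, 978.0, -375.0]), (302, [-39.0, 78.0, 154.0]), (305, [-30.0, 79.0, 151.0])]
[(299, [248.0, 980.0, -381.0]), (302, [-39.0, 76.0, 152.0]), (305, [21.0, 229.0, 59.0])]
[(299, [249.0, 983.0, -389.0]), (302, [45.0, 328.0, -1.0]), (305, [20.0, 224.0, 59.0])]
```

>>> step_arm(
  increments=[
    [0,0,-1,0.8,0.5,0,0],
    [0,0,-1,0.8,0.5,0,0],
    [0,0,-1,0.8,0.5,0,0],
    [0,0,-1,0.8,0.5,0,0],
    [0,0,-1,0.8,0.5,0,0],
  ],
)

```text
time_s: 0.6
eef_pos: [458.4, -388.0, 213.1]
tool_rot: [-0.0, 1.0, 0.012, -0.0]
force: [0.8, -0.6, -0.2]
opening: 94.1
grip_force: 0.0
```

>>> step_arm(
  increments=[
    [0,0,-0.7,0.17,-0.01,-0.7,0],
    [0,0,-0.7,0.17,0,-0.7,0],
    [0,0,-0.7,0,0,-0.6,0],
    [0,0,0,0,0,0,0],
    [0,0,0,0,0,0,0],
  ],
)

```text
time_s: 1.1
eef_pos: [474.1, -389.7, 113.4]
tool_rot: [-0.0, 0.997, -0.077, -0.0]
force: [0.4, -0.0, 0.5]
opening: 93.6
grip_force: 0.0
```

Run:
```python
from h import *
d=grab('wrist','w1.png');P=pts(d);s=sense();print(s['eef_pos'],s['tool_rot'])
m=(P[...,2]>7)&(P[...,2]<40)&(abs(P[...,0]-500)<120)&(abs(P[...,1]+393)<35)
n,l,st,_=cv2.connectedComponentsWithStats(m.astype('uint8'))
for i in range(1,n):
  if st[i,4]>100:
    q=P[l==i];print(st[i],cv2.minAreaRect(q[:,:2].astype('float32')),np.median(q[:,2]))
    h=q[q[:,2]>19];print(cv2.minAreaRect(h[:,:2].astype('float32')),np.median(h[:,2]))
```

```text
[ 474.69558952 -390.49401528  114.61994603] [ 5.78329073e-04  9.97001335e-01 -7.73800645e-02  5.73604679e-04]
[ 316   54   27  224 5272] ((501.5428771972656, -397.13189697265625), (21.312820434570312, 188.10482788085938), 80.7012939453125) 14.957586423927097
((458.50177001953125, -389.64398193359375), (18.500871658325195, 100.7242431640625), 80.60295867919922) 24.279786725420564
```

View pics/w1.png

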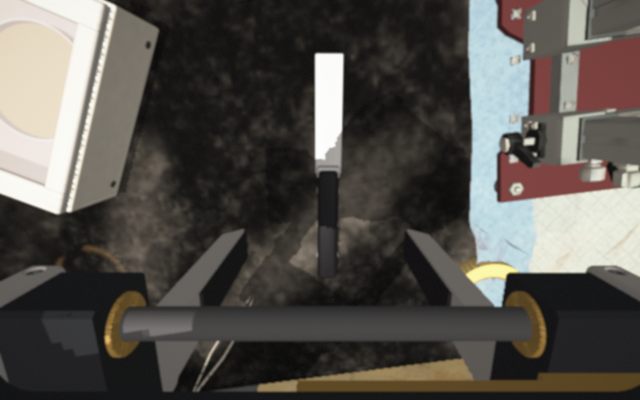

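The wrist view shows the lifter from (328,55) to (328,275), centred between the open fingers and lined up with the tool. I descend and close.

>>> step_arm(
  increments=[
    [0,0,0,0,-0.02,-0.7,0],
    [0,0,0,0,0,-0.7,0],
    [0,0,0,0,0,-0.5,0],
    [0,0,0,0,0,-0.16,0],
    [0,0,0,0,0,0,0],
  ],
  newtons=60,
)

```text
time_s: 1.65
eef_pos: [474.4, -391.4, 11.1]
tool_rot: [0.0, 0.997, -0.078, 0.0]
force: [0.4, -0.1, 0.1]
opening: 94.1
grip_force: 0.0
```

>>> step_arm(
  increments=[
    [0,0,0,0,0,0,255],
    [0,0,0,0,0,0,255],
    [0,0,0,0,0,0,255],
    [0,0,0,0,0,0,255],
    [0,0,0,0,0,0,255],
  ],
  newtons=60,
)

```text
time_s: 2.15
eef_pos: [474.4, -390.9, 11.0]
tool_rot: [0.0, 0.997, -0.078, 0.0]
force: [0.5, -0.5, 0.1]
opening: 57.5
grip_force: 0.0
```

>>> step_arm(
  increments=[
    [0,0,0,0,0,0,255],
    [0,0,0,0,0,0,255],
    [0,0,0,0,0,0,255],
    [0,0,0,0,0,0,255],
    [0,0,0,0,0,0,255],
  ],
)

```text
time_s: 2.65
eef_pos: [474.3, -390.9, 10.4]
tool_rot: [0.0, 0.997, -0.078, -0.0]
force: [-0.5, -0.5, -1.1]
opening: 17.6
grip_force: 49.2
```

>>> step_arm(
  increments=[
    [0,0,0,0,0,0.3,255],
    [0,0,0,0,0,0.5,255],
    [0,0,0,0,0,0.5,255],
    [0,0,0,0,0,0.5,255],
    [0,0,0,0,0,0,255],
  ],
)

```text
time_s: 3.15
eef_pos: [476.0, -392.6, 103.7]
tool_rot: [0.002, 0.997, -0.078, 0.003]
force: [1.3, 0.1, -1.4]
opening: 17.7
grip_force: 60.0
```

>>> step_arm(
  increments=[
    [0,0,-0.5,-0.15,0.5,0,255],
    [0,0,-0.5,-0.15,0.6,0,255],
    [0,0,-0.5,-0.15,0.6,0,255],
    [0,0,-0.5,-0.15,0.6,0,255],
    [0,0,-0.5,-0.15,0.6,0,255],
  ],
)

```text
time_s: 3.65
eef_pos: [435.4, -244.0, 98.8]
tool_rot: [-0.001, 0.982, -0.187, -0.001]
force: [0.9, 0.0, -1.4]
opening: 17.4
grip_force: 60.0
```

>>> step_arm(
  increments=[
    [0,0,-0.5,-0.15,0.7,0,255],
    [0,0,-0.5,-0.15,0.7,0,255],
    [0,0,-0.5,-0.15,0.7,0,255],
    [0,0,-0.43,-0.15,0.7,0,255],
    [0,0,0,-0.14,0.8,0,255],
  ],
)

```text
time_s: 4.15
eef_pos: [398.4, -64.5, 99.3]
tool_rot: [0.0, 0.963, -0.269, -0.001]
force: [0.9, 1.0, -1.6]
opening: 17.5
grip_force: 60.0
```

>>> step_arm(
  increments=[
    [0,0,0,0,0,0,255],
    [0,0,0,0,0,0,255],
    [0,0,0,0,0,0,255],
    [0,0,0,0,0,0,255],
    [0,0,0,0,0,0,255],
  ],
)

```text
time_s: 4.65
eef_pos: [400.0, -66.8, 100.3]
tool_rot: [0.0, 0.963, -0.269, -0.0]
force: [-0.8, 0.1, -1.7]
opening: 17.7
grip_force: 60.0
```

Run:
```python
from h import *
s=sense();print(s['eef_pos'],s['tool_rot'],s['joint_positions'])
d=grab('wrist','w2.png');P=pts(d)
d2=grab('scene','s2.png')
z=P[...,2]
# blade: in front of the TCP, z 60..110
t=s['eef_pos'];R=P-t;a=R@X;b=R@Y
m=(abs(b)<18)&(a>15)&(a<140)&(z>80)&(z<125)
q=P[m];print('blade n',m.sum());
r=np.c_[a[m],b[m],z[m]];print(r.max(0),r.min(0))
for lo in range(20,130,15):
    k=(r[:,0]>lo)&(r[:,0]<lo+15)
    if k.sum():print(lo,r[k,1].min().round(1),r[k,1].max().round(1),np.median(r[k,2]).round(1))
m=(z>45)&(z<75)&(abs(P[...,0]-609)<130)&(abs(P[...,1]+179)<130)
n,l,st,_=cv2.connectedComponentsWithStats(m.astype('uint8'))
for i in range(1,n):
  if st[i,4]>100:
    q=P[l==i];print(st[i],cv2.minAreaRect(q[:,:2].astype('float32')),np.median(q[:,2]))
```

```text
[400.01661879 -66.77376285 100.31481688] [ 1.29180919e-04  9.63237630e-01 -2.68650792e-01 -5.97688711e-05] [-3.37119682e-01  1.24886755e-01  2.01857185e+00 -3.15988663e-04
  9.98236544e-01  1.77783197e+00]
blade n 9289
[122.66721302  11.09319371 116.33695698] [ 15.0048519  -11.26630788 101.26149722]
20 -11.1 10.3 113.4
35 -11.3 10.7 104.0
50 -11.2 10.6 104.1
65 -10.8 11.0 104.0
80 -11.2 10.8 104.0
95 -10.8 11.1 104.1
110 -10.9 10.9 104.0
```

View pics/w2.png

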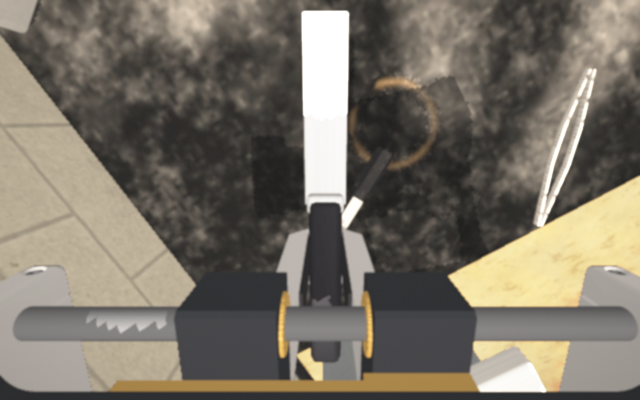

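View pics/s2.png

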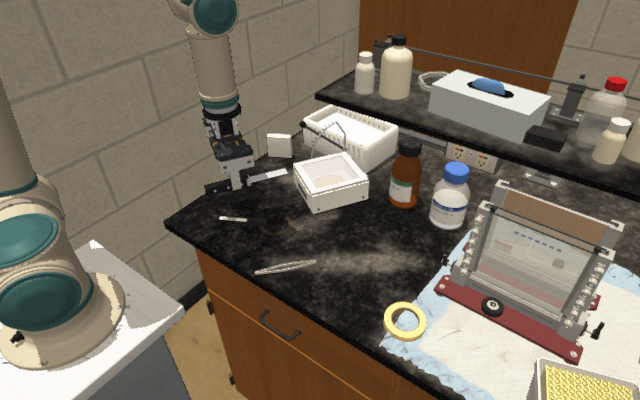

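The scene view shows the chamber unobstructed at (330,180), with the lifter held level and aimed at its front face. The wrist view shows the blade straight in the grip, its tip at (326,12). I check the chamber from the scene depth and lower to slit height.

Run:
```python
from h import *
d=np.load('/tmp/scene.npz');P=pts(d);z=P[...,2]
Q=np.stack([(P-C)@X,(P-C)@Y,z],-1)
m=(z>58)&(z<72)&(abs(Q[...,0])<95)&(abs(Q[...,1])<80)
n,l,st,_=cv2.connectedComponentsWithStats(m.astype('uint8'))
for i in range(1,n):
  if st[i,4]>60:
    q=P[l==i];print(st[i],cv2.minAreaRect(q[:,:2].astype('float32')),np.median(q[:,2]));r=Q[l==i]
    print(np.percentile(r,[1,99],axis=0).round(1))
# front face points
m=(z>5)&(z<44)&(abs(Q[...,0]+75)<12)&(abs(Q[...,1])<60)
f=Q[m];print('front',m.sum(),np.median(f,0),np.polyfit(f[:,1],f[:,0],1))
m=(z>5)&(z<44)&(abs(Q[...,1]+70)<12)&(abs(Q[...,0])<60)
f=Q[m];print('right',m.sum(),np.median(f,0),np.polyfit(f[:,0],f[:,1],1))
for u in range(298,308,3):
  print(u,[Q[v,u].round(0).tolist() for v in range(168,200,3)])
```

```text
[ 293  145   75   51 2032] ((617.649658203125, -180.86099243164062), (154.77911376953125, 169.4521026611328), 58.3426628112793) 62.03146933539489
[[-74.2 -72.   58.5]
 [ 77.9  74.7  66.6]]
front 185 [-74.52662422  -5.52070484  28.16770602] [-2.75737714e-03 -7.44840969e+01]
right 560 [ -1.25213055 -72.89385354  25.20691692] [ 1.11708767e-03 -7.27839952e+01]
298 [[-68.0, 38.0, 64.0], [-72.0, 26.0, 64.0], [-74.0, 22.0, 57.0], [-73.0, 29.0, 43.0], [-74.0, 26.0, 36.0], [-76.0, 21.0, 31.0], [-77.0, 21.0, 22.0], [-75.0, 28.0, 6.0], [-77.0, 24.0, -0.0], [-81.0, 13.0, -1.0], [-84.0, 2.0, -2.0]]
301 [[-61.0, 35.0, 64.0], [-66.0, 22.0, 65.0], [-70.0, 11.0, 64.0], [-75.0, -4.0, 66.0], [-70.0, 13.0, 44.0], [-74.0, 2.0, 43.0], [-75.0, 0.0, 35.0], [-77.0, -3.0, 29.0], [-76.0, 1.0, 16.0], [-74.0, 9.0, 0.0], [-78.0, -2.0, -1.0]]
304 [[-54.0, 34.0, 63.0], [-59.0, 19.0, 65.0], [-63.0, 7.0, 64.0], [-69.0, -7.0, 66.0], [-71.0, -14.0, 63.0], [-74.0, -22.0, 60.0], [-72.0, -15.0, 45.0], [-74.0, -19.0, 40.0], [-75.0, -21.0, 31.0], [-75.0, -20.0, 22.0], [-74.0, -15.0, 8.0]]
307 [[-46.0, 34.0, 60.0], [-51.0, 19.0, 62.0], [-55.0, 9.0, 61.0], [-60.0, -6.0, 63.0], [-65.0, -19.0, 65.0], [-70.0, -33.0, 67.0], [-73.0, -40.0, 63.0], [-70.0, -28.0, 45.0], [-74.0, -41.0, 46.0], [-74.0, -40.0, 36.0], [-73.0, -36.0, 23.0]]
```

>>> step_arm(
  increments=[
    [0,0,0,0,0,-0.4,255],
    [0,0,0,0,0,-0.4,255],
    [0,0,0,0,0,-0.21,255],
    [0,0,0,0,0,0,255],
    [0,0,0,0,0,0,255],
  ],
)

```text
time_s: 5.25
eef_pos: [400.0, -66.1, 50.1]
tool_rot: [0.0, 0.963, -0.268, 0.0]
force: [-0.3, 1.5, -1.2]
opening: 18.0
grip_force: 60.0
```

>>> step_arm(
  increments=[
    [0,0,0,0.2,-0.122,0,255],
    [0,0,0,0.2,-0.122,0,255],
    [0,0,0,0.2,-0.122,0,255],
    [0,0,0,0.2,-0.122,0,255],
    [0,0,0,0,0,0,255],
  ],
)

```text
time_s: 5.75
eef_pos: [442.4, -91.6, 50.3]
tool_rot: [0.0, 0.963, -0.268, 0.001]
force: [0.1, -0.3, -1.5]
opening: 17.6
grip_force: 60.0
```

>>> step_arm(
  increments=[
    [0,0,0,0.2,-0.122,0,255],
    [0,0,0,0.2,-0.122,0,255],
    [0,0,0,0.2,-0.122,0,255],
    [0,0,0,0.1,-0.061,0,255],
    [0,0,0,0,0,0,255],
  ],
)

```text
time_s: 6.25
eef_pos: [475.9, -112.2, 50.0]
tool_rot: [0.0, 0.963, -0.268, 0.0]
force: [-0.4, 0.1, -1.3]
opening: 17.4
grip_force: 60.0
```

Run:
```python
from h import *
s=sense();print(s['eef_pos'],s['force'],s['torque'],ch(s['eef_pos']))
d=grab('scene');A=d['image'][90:240,180:400]
cv2.imwrite('pics/s3.png',cv2.resize(A,None,fx=3.6,fy=3.6,interpolation=2)[:,:,::-1])
```

```text
[ 475.86794683 -112.22406557   49.95158582] [-0.4424304   0.08205638 -1.29355988] [ 0.03862101  0.00917485 -0.05621629] [-147.23722392  -12.92744753   49.95158582]
```

View pics/s3.png

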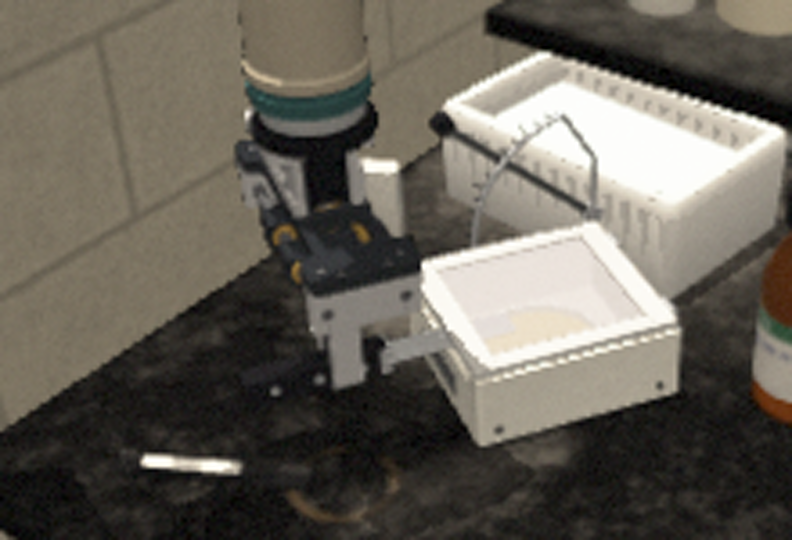

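The view shows the blade in the slit at about (440,340) in the crop, with no contact force and the flap shut. I work out the lift arc, with the blade pitching about the hinge along with the flap and slightly more, so the flap's front edge rests on the blade.

Run:
```python
from h import *
def pose(t,f): 
    E=np.array([75-150*np.cos(t),56+150*np.sin(t)])
    return E-72.7*np.array([np.cos(f),-np.sin(f)])-3*np.array([np.sin(f),np.cos(f)])
p=np.array([-147.2,50.0]);f0=0
for t,f in [(0,0),(.1,.1),(.2,.24),(.4,.46),(.6,.67),(.735,.805)]:
    q=pose(t,f);d=q-p;n=1 if t==0 else 5
    w=d[0]*X/50/n;r=np.degrees(f-f0)/5/n*Y
    print(t,f,'row x%d'%n,[*r[:2].round(3),0,*w[:2].round(3),(d[1]/50/n).round(3)],'target',(C+X*q[0]+Y*-12.9+[0,0,q[1]]).round(1))
    p,f0=q,f
```

```text
0 0 row x1 [np.float64(0.0), np.float64(0.0), 0, np.float64(-0.009), np.float64(0.005), np.float64(0.06)] target [ 475.5 -112.    53. ]
0.1 0.1 row x5 [np.float64(0.12), np.float64(0.196), 0, np.float64(0.003), np.float64(-0.002), np.float64(0.089)] target [ 476.2 -112.4   75.2]
0.2 0.24 row x5 [np.float64(0.167), np.float64(0.274), 0, np.float64(0.012), np.float64(-0.007), np.float64(0.1)] target [ 479.2 -114.2  100.2]
0.4 0.46 row x5 [np.float64(0.263), np.float64(0.43), 0, np.float64(0.047), np.float64(-0.029), np.float64(0.175)] target [ 490.9 -121.4  144. ]
0.6 0.67 row x5 [np.float64(0.251), np.float64(0.411), 0, np.float64(0.075), np.float64(-0.046), np.float64(0.158)] target [ 509.7 -132.9  183.5]
0.735 0.805 row x5 [np.float64(0.161), np.float64(0.264), 0, np.float64(0.064), np.float64(-0.039), np.float64(0.094)] target [ 525.7 -142.7  206.9]
```

>>> step_arm(
  increments=[
    [0.12,0.196,0,-0.006,0.003,0.15,255],
    [0.12,0.196,0,0.003,-0.002,0.089,255],
    [0.12,0.196,0,0.003,-0.002,0.089,255],
    [0.12,0.196,0,0.003,-0.002,0.089,255],
    [0.12,0.196,0,0.003,-0.002,0.089,255],
  ],
)

```text
time_s: 6.8
eef_pos: [473.7, -111.1, 75.2]
tool_rot: [-0.014, 0.962, -0.267, -0.05]
force: [0.4, 0.4, -2.2]
opening: 17.6
grip_force: 60.0
```

>>> step_arm(
  increments=[
    [0.167,0.274,0,0.012,-0.007,0.1,255],
    [0.167,0.274,0,0.012,-0.007,0.1,255],
    [0.167,0.274,0,0.012,-0.007,0.1,255],
    [0.167,0.274,0,0.012,-0.007,0.1,255],
    [0.167,0.274,0,0.012,-0.007,0.1,255],
  ],
)

```text
time_s: 7.3
eef_pos: [476.9, -113.0, 100.3]
tool_rot: [-0.033, 0.956, -0.266, -0.117]
force: [0.2, 0.7, -2.7]
opening: 17.6
grip_force: 60.0
```

Run:
```python
from h import *
s=sense();print(s['eef_pos'],s['force'],s['torque'],ch(s['eef_pos']),s['joint_positions'])
d=grab('scene');A=d['image'][90:240,180:400]
cv2.imwrite('pics/s4.png',cv2.resize(A,None,fx=3.6,fy=3.6,interpolation=2)[:,:,::-1])
```

```text
[ 476.92189986 -112.96823154  100.25600652] [ 0.20151601  0.6920426  -2.6698521 ] [-0.07204594 -0.04465021  0.02105608] [-145.94982922  -13.01238788  100.25600652] [-0.40201538  0.37557912  1.68464288  0.03574782  1.32239086  1.69796209]
```

View pics/s4.png

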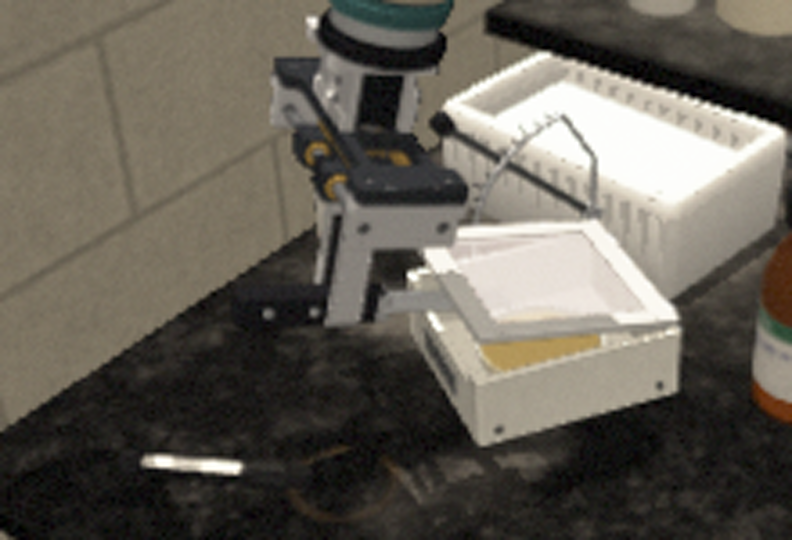

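The flap rides on the blade, its edge at about (470,310) in the crop and roughly 0.2 rad open, with about 1.3 N extra load. The gripper is clear, so I continue.

>>> step_arm(
  increments=[
    [0.263,0.43,0,0.05,-0.031,0.175,255],
    [0.263,0.43,0,0.05,-0.031,0.175,255],
    [0.263,0.43,0,0.05,-0.031,0.175,255],
    [0.263,0.43,0,0.05,-0.031,0.175,255],
    [0.263,0.43,0,0.05,-0.031,0.175,255],
  ],
)

```text
time_s: 7.85
eef_pos: [490.1, -121.0, 144.1]
tool_rot: [-0.063, 0.938, -0.261, -0.22]
force: [0.5, 0.7, -2.2]
opening: 17.4
grip_force: 60.0
```

>>> step_arm(
  increments=[
    [0.251,0.411,0,0.075,-0.046,0.158,255],
    [0.251,0.411,0,0.075,-0.046,0.158,255],
    [0.251,0.411,0,0.075,-0.046,0.158,255],
    [0.251,0.411,0,0.075,-0.046,0.158,255],
    [0.251,0.411,0,0.075,-0.046,0.158,255],
  ],
)

```text
time_s: 8.35
eef_pos: [509.3, -132.7, 183.3]
tool_rot: [-0.09, 0.91, -0.253, -0.317]
force: [-0.3, 0.7, -2.0]
opening: 17.6
grip_force: 60.0
```

>>> step_arm(
  increments=[
    [0.161,0.264,0,0.064,-0.039,0.094,255],
    [0.161,0.264,0,0.064,-0.039,0.094,255],
    [0.161,0.264,0,0.064,-0.039,0.094,255],
    [0.161,0.264,0,0.064,-0.039,0.094,255],
    [0.161,0.264,0,0.064,-0.039,0.094,255],
  ],
)

```text
time_s: 8.85
eef_pos: [525.3, -142.5, 206.5]
tool_rot: [-0.107, 0.886, -0.246, -0.377]
force: [-0.7, 0.3, -3.4]
opening: 17.7
grip_force: 60.0
```

>>> step_arm(
  increments=[
    [0,0,0,0,0,0,255],
    [0,0,0,0,0,0,255],
    [0,0,0,0,0,0,255],
    [0,0,0,0,0,0,255],
    [0,0,0,0,0,0,255],
  ],
)

```text
time_s: 9.35
eef_pos: [525.1, -142.4, 207.3]
tool_rot: [-0.107, 0.887, -0.246, -0.377]
force: [0.3, 0.2, -2.4]
opening: 17.7
grip_force: 60.0
```

Run:
```python
from h import *
s=sense();print(s['eef_pos'],s['force'],s['torque'],ch(s['eef_pos']),s['joint_positions'],s['tool_rot'])
d=grab('scene');A=d['image'][60:225,200:400]
cv2.imwrite('pics/s5.png',cv2.resize(A,None,fx=3.6,fy=3.6,interpolation=2)[:,:,::-1])
P=pts(d);Q=np.stack([(P-C)@X,(P-C)@Y,P[...,2]],-1)
# flap upper-surface points: radial plane fit in the (x,z) plane through flap band
m=(abs(Q[...,1])<66)&(Q[...,2]>75)&(Q[...,2]<185)&(Q[...,0]>-70)&(Q[...,0]<70)
q=Q[m];a=np.arctan2(q[:,2]-56,75-q[:,0]);r=np.hypot(q[:,2]-56,75-q[:,0]);h=np.histogram(a,bins=np.arange(.3,1.3,.05));print(h)
q=q[(r<165)&(abs(a-.78)<.15)]
print(len(q),q.max(0),q.min(0))
k=(abs(q[:,1])>55);print(k.sum(),np.polyfit(-q[k,0],q[k,2],1))
print(np.arctan(np.polyfit(-q[:,0],q[:,2],1)))
```

```text
[ 525.09749111 -142.35938596  207.26128746] [ 0.26869345  0.1618966  -2.38090062] [-0.23123663 -0.46511433 -0.04342193] [-89.51647328 -12.95003669 207.26128746] [-0.44529728  0.70655321  1.06571317  0.08972092  2.16963351  1.68699706] [-0.10711767  0.88650452 -0.24642505 -0.37670974]
(array([  0,   0,   0,   0,   0,   0,   0,   0,  80, 297, 135,  53,  27,
        16,   2,   7,   2,   0,   0]), array([0.3 , 0.35, 0.4 , 0.45, 0.5 , 0.55, 0.6 , 0.65, 0.7 , 0.75, 0.8 ,
       0.85, 0.9 , 0.95, 1.  , 1.05, 1.1 , 1.15, 1.2 , 1.25]))
554 [ 57.63113792  64.24181446 165.13462695] [-47.02953389 -65.82080833  78.91816524]
71 [  0.84420935 132.52962531]
[0.71572197 1.56313922]
```

View pics/s5.png

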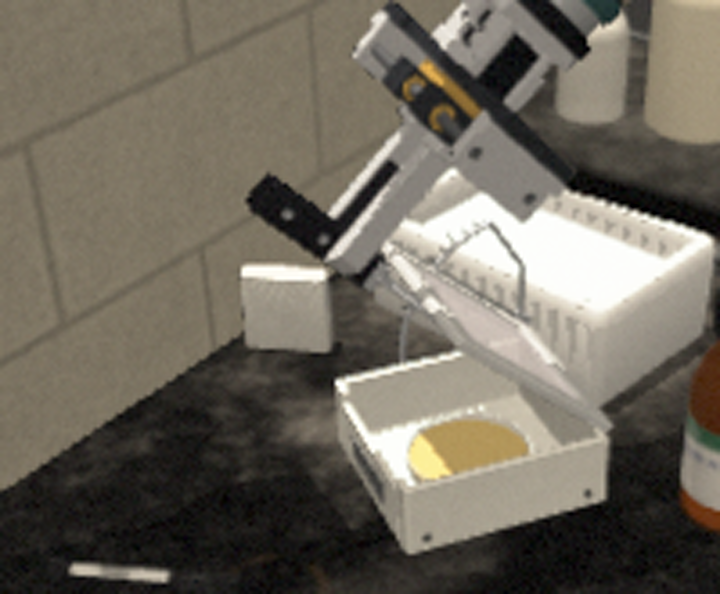

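The final view shows the flap up, its edge at about (395,255) in the crop, lying on the blade with the gripper clear. I compare flap and pointer angles with the same camera, applying the offset between camera and chamber frame.

Run:
```python
from h import *
d=np.load('/tmp/scene.npz')
g=cv2.imread('pics/s2.png').astype(int).max(2)
m=np.zeros_like(g,'uint8');m[118:131,296:309]=(g<70)[118:131,296:309]
n,l,st,c=cv2.connectedComponentsWithStats(m);print(st[1:],c[1:])
m2=np.zeros_like(m);m2[118:150,296:348]=(g<75)[118:150,296:348]
C=C-1.9*Y+0.5*X
Ych=lambda u,v:(lambda q:np.array([(q-C)@X,q[2]]))(onplane(d,u,v,Y,C@Y+84))
i=1+st[1:,4].argmax();q=Ych(*c[i]);print('knob',q,np.arctan2(q[1]-56,75-q[0]),np.hypot(q[1]-56,75-q[0]))
# arm line
vs,us=np.nonzero(m2);w=[]
for u in range(311,338):
    k=vs[(us==u)]
    if len(k): q=Ych(u,k.mean());w.append([u,k.mean(),len(k),*q])
w=np.array(w);k=w[:,2]<=6;print(len(w),k.sum(),'arm slope',np.arctan(-np.polyfit(w[k,3],w[k,4],1)[0]))
for r in w[::4]:print(r.round(1),np.arctan2(r[4]-56,75-r[3]))
P=pts(d);Q=np.stack([(P-C)@X,(P-C)@Y,P[...,2]],-1).reshape(-1,3)
Q=Q[(abs(Q[:,1])<75)&(Q[:,2]>75)&(Q[:,2]<185)];x,z=75-Q[:,0],Q[:,2]-56
r=np.hypot(x,z);a=np.arctan2(z,x)-np.arcsin(8/r);a=a[(r>60)&(r<158)]
print(np.histogram(a,np.arange(.55,.95,.02)))
```

```text
[[299 121  10   8  38]] [[302.68421053 124.39473684]]
knob [-35.40495295 157.98808581] 0.7457901551424193 150.30243937664596
25 25 arm slope 0.7129061601461746
[311.  129.5   2.  -14.  138.7] 0.7489104453937215
[315.  132.    1.   -3.4 129.1] 0.7501740878873433
[321.  135.5   2.   12.8 115.1] 0.7593020496973837
[325.  137.5   2.   23.8 106.5] 0.77871093200613
[329.  140.    1.   35.   96.3] 0.7894529032522299
[333.  142.5   2.   46.4  85.9] 0.8084558421512806
[337.  144.5   2.   58.   76.9] 0.8889298117409432
(array([  0,   0,   2,   1,   7,  20,  87, 244, 193,  13,   1,   2,   3,
         0,   2,   0,   2,   1,   2]), array([0.55, 0.57, 0.59, 0.61, 0.63, 0.65, 0.67, 0.69, 0.71, 0.73, 0.75,
       0.77, 0.79, 0.81, 0.83, 0.85, 0.87, 0.89, 0.91, 0.93]))
```

```bash
python3 -c "
from h import *
print(sense()['qvel'].round(3));print(hand_in())"
```

```text
[-0.001  0.004 -0.002 -0.     0.003 -0.002]
the job is handed in; nothing more can be done
None
```

I handed the job in with the lifter's blade holding the flap at about 0.72 rad, against a pointer measured at about 0.73 rad (limit 0.07), the gripper clear of the flap; no verdict came back.

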